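# Close the two halves of a filter housing on their dowels and hold them pressed

### The arm

A 6-joint arm with a two-finger parallel gripper is mounted at the origin on a cart in front of the work surface, level with it; the furniture and walls round the work are solid. World frame = base frame: x ahead of the robot, y to its left, z up, the work surface at z = 0. Lengths are in mm, angles in rad, forces in N, time in s.
With the tool pointing down it reaches from about 275 to 750 mm from the base axis. Payload 10.2 kg.
Tool frame: the origin (TCP) lies where the fingers leave the gripper's body, on its centre line; the fingertips stand 73 mm ahead of it and the grasp point (between the pads) lies 54 mm ahead of it (ctrl.tip_extent is the z of the fingertips in the tool frame, in mm); z points along the fingers, y is the line along which they close (so a half turn about z gives the same grasp; the last joint's range is limited). The gripper opens to 85 mm and grips with 20 to 120 N. Pads are 22 mm wide; open, the fingers measure 114 mm over their backs; the gripper's body (76 mm by 85 mm) begins 54 mm behind the grasp point. The pads swing forward as they close: fully open they stand 13 mm farther back than shut.
Start: joints at [1.034, 0.313, 1.498, -0, 1.331, -0.223], TCP at [162.068, 499.365, 303.894] pointing down, gripper open.
Joint ranges: [-2.94, 2.94], [-0.97, 2.17], [0.19, 2.56], [-1.23, 4.37], [0.02, 3.11], [-2.88, 2.88]. Speed limits (rad/s): [2.39, 2.39, 3.01, 3.14, 3.14, 3.14].

### API

Orientations are given as a unit quaternion [w, x, y, z].
In Python, from rig import readout, cams, order, ctrl gives the robot as it stands.
- The arm moves only by the tool shift_gripper, called after ">>>" as a command line: name --argument value ..., lists and objects as JSON in quotes. Schema: {"type":"object","properties":{"deltas":{"type":"array","items":{"type":"object","properties":{"pos":{"type":"array","items":{"type":"number"},"minItems":3,"maxItems":3},"rotvec":{"type":"array","items":{"type":"number"},"minItems":3,"maxItems":3}},"additionalProperties":false},"minItems":1,"maxItems":8},"jaw":{"type":"number"},"grip_force":{"type":"number"},"only":{"type":"string"},"quiet":{"type":"boolean"},"lines":{"type":"string"}},"required":["deltas"],"additionalProperties":false}. deltas is a list of rows, 1 to 8 of them, each an object with the fields pos (a list: dx, dy, dz in parts of the range, where 1.0 means 500 mm), rotvec (a list: a rotation vector rx, ry, rz in a scale on which 1.0 is pi/2 rad); a field left out counts as zero; each row is the pose to reach, as a shift and turn from the pose commanded when the call began, along the tool's axes at that moment; what a row does not reach only later rows make up. A row lasts 1/10 s, in which the tool goes at most 50 mm and 0.15 rad, less where a joint would pass 70% of its speed; a pose out of reach is approached as far as the arm can. jaw is the opening from 0.0 (shut) to 1.0 (fully open), set as the call begins (left out keeps the last). The fingers move at their own pace and stop on an object; grip_force is the grip in N (left out, the last holds). Time passes only in rows, so rows that do not move let the fingers close. The tool returns the time, the measured TCP pose, the force, the opening and the grip force at its end. only (a regular expression) keeps the lines of the reply that match it, lines (a string "A,B") keeps lines A to B, and quiet returns only ok. A shift or turn number past 1, either way, is cut back to 1. Input that does not fit is refused with a message, and nothing moves.
- readout.sense(): the state, without advancing time (a new reading comes with each control period).
- cams.capture(name): name is "scene" or "side" or "wrist"; returns (picture, depth): 480x640x3 uint8, red, green, blue; 480x640 float32, mm along the optical axis (not along the pixel's ray), 0 where there is no reading.
- cams.calibration(name): a dict with "fx", "fy", "cx", "cy" (pixels), "distortion" ([k1, k2, p1, p2, k3] as OpenCV has them; the pictures are not rectified), "position" and "attitude" of the camera in the world. Camera axes: x right, y down, z forward; pixel columns grow to the right and rows downward; lengths in mm; the calibration is good to about 2 mm. A picture is of the moment at which its call begins: read the wrist's pose just before it. calibration takes no time and is no camera call; for the wrist camera it gives the pose at the moment of the call.
- order.finish_job(): hands the job in; it is judged then, once.
Trained networks look in the newest picture that a camera, given by its name, has taken for a name from the list of things; names that differ only in an ending like _2 or _b are one class to them, and where a whole thing is asked for, a point or a joint stands for the part that bears it (a point fixed in the world has none). Each returns a list of dicts, best first, with "p" (0 to 1); they miss things now and then, are a little off and sometimes report something else, mostly with a low value. They report only what shows in the picture. A call takes as long as a camera call. They do not tell look-alikes from the thing itself.
- cams.trace(target, camera): "pixels" (480x640 bool, what is visible of it) and "bbox" ([left, top, right, bottom] in pixels, round what is visible of it).
- cams.spot_point(target, camera): "uv" ([column, row] in pixels: a listed point, or the origin of a listed thing).
The state is a dict: "time_s": time; "joints": joint angles; "dq": joint speeds; "tau": joint torques, N m; "eef_pos": TCP position; "ee_rot": TCP orientation; "force": force on the tool from outside, world axes, zero at the start; "wrist_torque": the same for the moment, N m; "grip_width": opening from 0.0 (shut) to 1.0 (fully open); "grip_force": force on a finger pad.
Only numpy, scipy, OpenCV 4.12 (cv2) and the standard library are available. Lean on these libraries where they do the work, as an engineer would, in place of code of your own. Each camera call takes 0.05 s, during which the arm holds its last target. There are 200 camera calls.

### The job

Stack the loose black filter box squarely on the one that already sits on the seat of the bolted-down housing base and let go of it; then take the metal cover by its top rib, fit it over the column onto the base's two dowels (wide hole on the thick dowel, narrow hole on the thin one) until it is fully down, flat on the base. Press it onto the base with about 15 N, as if someone were about to drive the screws, and finish still gripping the rib and pressing: do not let go. Leave the other things on the table where they are.

Things in the scene. Friction and masses are not known exactly. Their poses are not given: they have to be found in the camera images.
- base: Lower housing half, fixed to the table: aluminium plate 100 (x) x 190 (y) x 12 mm, origin at the centre of its underside, z up, yaw varies. 5 mm high screw heads at its corners. In the middle a seat with 3 mm high corner lips that hold a 50 x 50 mm box with 1 mm play a side; along y two upright steel dowels with tapered tips, 53 mm high above the plate.
- base_seat (a point): Centre of the seat, on the plate's top face, 12 mm above the table; axes as the base.
- thick_dowel (a point): Foot of the thick dowel (14 mm diameter) on the plate's top face, at y = +62 mm in the base's frame. The dowel is straight for 40 mm, then tapers over 13 mm to a 4 mm wide tip.
- thin_dowel (a point): Foot of the thin dowel (9 mm diameter) on the plate's top face, at y = -62 mm in the base's frame. Straight for 40 mm, then tapers over 13 mm to a 2.5 mm wide tip.
- box_low: Closed black filter box, 50 x 50 mm, 21 mm high, about 0.04 kg, that sits on the seat, square with the base. Origin at the centre of its underside, z up.
- box_top: Loose closed black filter box of the same kind and size (50 x 50 x 21 mm, about 0.04 kg), on the table left or right of the base, at its own yaw. Origin at the centre of its underside, z up. It may be stacked turned by any multiple of 90 degrees; its underside then stands 20 to 21 mm above the other's. The lid stays shut.
- cover: Upper housing half, loose aluminium, 0.3 to 0.55 kg, standing mouth down on the table, on the other side of the base from the loose box. Origin at the centre of its underside, z up; fitted, its axes match the base's. Bell 72 x 72 x 50 mm, cavity 62 x 62 mm, 45 mm deep (clear of the boxes); at its foot two ears along +-y, 46 mm wide, 14 mm thick, out to y = +-86 mm, each with a through hole.
- cover_rib (a point): Grip point in the solid rib on the cover's roof, 74 mm above the cover's underside, on its centre line. The rib is 30 mm wide in x, 46 mm long in y and stands from 50 to 78 mm above the underside; fingers close along the cover's x. Axes as the cover.
- thick_bore (a point): Lower mouth of the cover's wide hole (17 mm diameter, for the thick dowel), at y = +62 mm in the cover's frame, level with its underside. Fitted, it coincides with point thick_dowel.
- thin_bore (a point): Lower mouth of the cover's narrow hole (12 mm diameter, for the thin dowel), at y = -62 mm in the cover's frame, level with its underside. Fitted, it coincides with point thin_dowel.
- key_case: Bystander: flat green case 60 x 90 x 16 mm behind the base. Origin at the centre of its underside.
- tape_roll: Bystander: roll of tape, 69 mm across, 19 mm high, behind on the left. Origin at the centre of its underside.
- post_holder: Bystander: black post holder, 60 mm high, behind the base. Origin at the centre of its underside.
- hex_key: Bystander: black hex key 35 x 90 x 9 mm, between the base and the thing on its right. Origin at the centre of its underside.
- bnc_adapter: Bystander: small metal connector adapter 14 x 32 x 14 mm, between the base and the thing on its left. Origin at the centre of its underside.
Mind the look-alikes: they are no part of the job. Leave any green or orange look-alike of the box_top alone.

How it is judged:
By the outcome, as a careful person would: the job done as asked, in the order asked, and still so for the second after the job is handed in, while the arm keeps its last pose, push and grip.
It also fails if it takes over 48 s, if anything falls off the work surface, if the arm or the gripper's body presses on something with over 40 N, if the wrist force passes 120 N, or if a joint passes its speed limit or range.

## Working session

There is one attempt and no reset: what is moved stays moved. The work goes in short steps, Python scripts to look and compute and a tool call to move; the robot and the scene stay as the last step left them, time stands still between calls to the robot, and variables do not carry over. Pictures are saved under pics/ and viewed, at most 13 in all, crops included, and the job is handed in when it is done.

```bash
mkdir -p pics; ls; cat > h.py <<'E'
import numpy as np, cv2
from scipy.spatial.transform import Rotation as R
from rig import readout, cams, order, ctrl
def rot(q): return R.from_quat([q[1],q[2],q[3],q[0]])
def pts(uv, z, cal):
    "world points (mm) where pixels' rays reach: z = depth array along axis"
    K=np.array([[cal['fx'],0,cal['cx']],[0,cal['fy'],cal['cy']],[0,0,1.]])
    n=cv2.undistortPoints(np.float64(uv).reshape(-1,1,2),K,np.array(cal['distortion'])).reshape(-1,2)
    return n, rot(cal['attitude']) if len(np.shape(cal['attitude']))==1 else R.from_matrix(cal['attitude'])
def bydepth(uv,d,cal):
    n,r=pts(uv,None,cal); p=np.c_[n,np.ones(len(n))]*np.reshape(d,(-1,1))
    return r.apply(p)+cal['position']
def byheight(uv,h,cal):
    n,r=pts(uv,None,cal); v=r.apply(np.c_[n,np.ones(len(n))]); o=np.array(cal['position'])
    return o+v*((h-o[2])/v[:,2:])
def save(n,im): cv2.imwrite('pics/'+n+'.png',im[:,:,::-1])
E
python3 - <<'E'
from h import *
s=readout.sense(); print(s['time_s'],s['eef_pos'],s['ee_rot'],s['force'],ctrl.tip_extent)
for c in ('scene','side'):
    im,d=cams.capture(c); save(c+'0',im); np.save(c+'0d.npy',d)
    cal=cams.calibration(c); print(c,cal)
    for t in ['base_seat','thick_dowel','thin_dowel','box_low','box_top','cover','cover_rib','thick_bore','thin_bore']:
        for q in cams.spot_point(t,c)[:3]: print(t,round(q['p'],2),np.round(q['uv'],1))
print(readout.sense()['time_s'])
E
```

```text
pics
0.0 [161.98630833 499.20400696 303.33933833] [-2.46151311e-04  1.56283872e-01  9.87711971e-01 -5.93926739e-04] [-0.01594327 -0.72502605  0.59638917] 72.6
scene {'fx': 462.1329543454071, 'fy': 462.1329543454071, 'cx': 318.2858996287496, 'cy': 242.28033726089419, 'distortion': array([0.00247377, 0.        , 0.        , 0.        , 0.        ]), 'position': array([-232.98771214, -629.56365113,  638.04002095]), 'attitude': array([-0.461325  ,  0.77924778, -0.37102336,  0.20565459])}
base_seat 0.83 [327.9 270.8]
thick_dowel 0.7 [383.9 262.3]
thick_dowel 0.65 [304.9 267. ]
thick_dowel 0.19 [272.5 253.1]
thin_dowel 0.56 [354.5 279.4]
box_top 0.96 [435.1 337.2]
box_top 0.78 [422.3 381.1]
box_top 0.72 [375.7 352.1]
cover 0.57 [219.2 243.1]
thin_bore 0.74 [224.5 251.2]
side {'fx': 604.1151263061465, 'fy': 604.1151263061465, 'cx': 325.08905961267095, 'cy': 242.58968656377422, 'distortion': array([-0.12119411,  0.        ,  0.        ,  0.        ,  0.        ]), 'position': array([ 127.22185541, 1092.51306558,  876.48798165]), 'attitude': array([ 0.0799653 , -0.13154622,  0.87489744, -0.45919017])}
base_seat 0.62 [316.1 260.9]
thick_dowel 0.68 [317.4 280. ]
thin_dowel 0.69 [318.6 250.1]
thin_dowel 0.54 [277.8 240.8]
box_low 0.83 [315.1 260.3]
box_low 0.72 [348.1 233.6]
box_top 0.85 [372.1 205.4]
box_top 0.73 [385.4 189.9]
box_top 0.61 [338.7 189.7]
cover_rib 0.68 [287.2 351.1]
thick_bore 0.75 [267.1 394.3]
thin_bore 0.9 [310.6 355.1]
1.0
```

View pics/scene0.png

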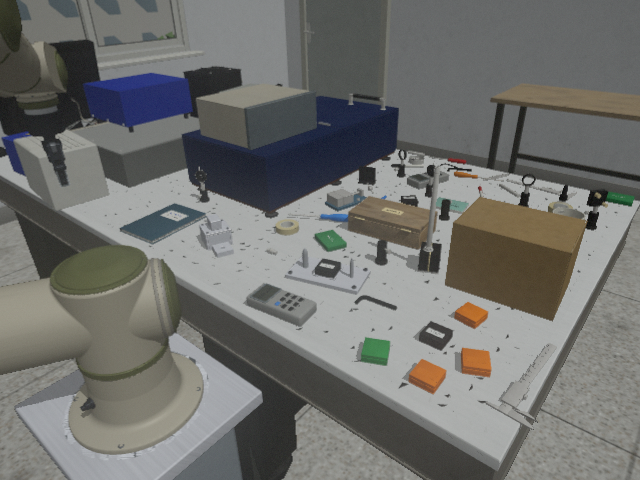

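View pics/side0.png

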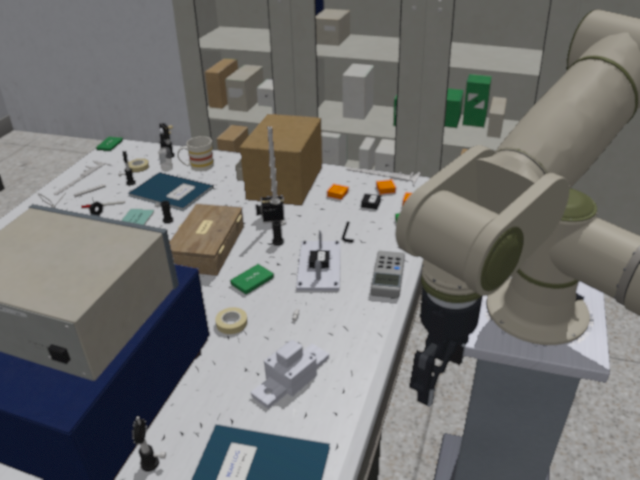

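The scene picture shows the base with its seated box at (328,270), dowels at (305,258) and (351,268), the loose black box at (435,335) among green and orange look-alikes, and the cover at (216,238). In the side view these are at (318,262), (371,201) and (288,372).

```bash
python3 - <<'E'
from h import *
for c,L in (('scene',{'boxtop':((435,329),21),'low':((328,266),33),'dowL':((305,251),65),'dowR':((351,260),65),'rib':((213,222),78)}),('side',{'boxtop':((371,199),21),'low':((319,258),33),'rib':((289,351),78)})):
    cal=cams.calibration(c); d=np.load(c+'0d.npy')
    for k,(uv,h) in L.items(): print(c,k,byheight([uv],h,cal).round(),bydepth([uv],[d[uv[1],uv[0]]],cal).round())
w=cams.calibration('wrist'); print(w); s=readout.sense(); r=rot(s['ee_rot'])
print('cam in tool',r.inv().apply(w['position']-s['eef_pos']), (r.inv()*rot(w['attitude'])).as_matrix().round(3)); print(r.as_matrix().round(3))
E
```

```text
scene boxtop [[ 471. -333.   21.]] [[ 473. -333.   20.]]
scene low [[509. -25.  33.]] [[509. -25.  33.]]
scene dowL [[489.  31.  65.]] [[497.  38.  59.]]
scene dowR [[524. -83.  65.]] [[528. -80.  62.]]
scene rib [[437. 317.  78.]] [[441. 323.  74.]]
side boxtop [[ 464. -332.   21.]] [[ 127. 1093.  876.]]
side low [[510.  -9.  33.]] [[510.  -8.  34.]]
side rib [[452. 346.  78.]] [[452. 347.  78.]]
{'fx': 337.82272731526706, 'fy': 337.82272731526706, 'cx': 316.1164202414938, 'cy': 239.81368001633268, 'distortion': array([-0.05256905,  0.        ,  0.        ,  0.        ,  0.        ]), 'position': array([ 99.54669229, 520.08048089, 374.50231337]), 'attitude': array([0.10720176, 0.80178477, 0.58271722, 0.07803596])}
cam in tool [ 65.86522894   0.41608236 -70.60584486] [[-0.    -0.965 -0.263]
 [ 1.    -0.     0.   ]
 [-0.    -0.263  0.965]]
[[-0.951  0.309 -0.   ]
 [ 0.309  0.951 -0.   ]
 [ 0.    -0.    -1.   ]]
```

The manual's scale: shifts go in shares of 500 mm and turns go in shares of pi/2 rad. Converting my numbers, -307 mm / 500 = -0.614, -150 mm / 500 = -0.3.

>>> shift_gripper --deltas '[{"pos": [-0.3, -0.08, 0]}, {"pos": [-0.614, -0.156, 0]}, {"pos": [-0.614, -0.156, 0]}, {"pos": [-0.614, -0.156, 0]}, {"pos": [-0.614, -0.156, 0]}, {"pos": [-0.614, -0.156, 0]}, {"pos": [-0.614, -0.156, 0]}, {"pos": [-0.614, -0.156, 0]}]' --jaw 1.0 --grip_force 40

```text
time_s: 1.8
eef_pos: [431.4, 329.2, 303.5]
ee_rot: [-0.0, 0.158, 0.987, -0.0]
force: [-0.3, -0.5, -0.2]
grip_width: 0.995
grip_force: 0.0
```

```bash
cat > look.py <<'E'
from h import *
import sys
def look(n,T):
    s=readout.sense(); cal=cams.calibration('wrist'); im,d=cams.capture('wrist'); save(n,im); np.save(n+'.npy',d)
    print(s['time_s'],s['eef_pos'].round(1),rot(s['ee_rot']).as_matrix().round(3).tolist())
    np.save(n+'_cal.npy',cal,allow_pickle=True)
    for t,h in T:
        for q in cams.spot_point(t,'wrist')[:3]: print(t,round(q['p'],2),np.round(q['uv'],1),byheight([q['uv']],h,cal).round(1))
    return im,d,cal
E
python3 - <<'E'
from look import *
im,d,cal=look('w1',[('cover',0),('cover_rib',74),('thick_bore',0),('thin_bore',0),('base_seat',12),('thick_dowel',12),('thin_dowel',12)])
v,u=np.mgrid[0:480,0:640]; uv=np.c_[u.ravel(),v.ravel()]; P=bydepth(uv,d.ravel(),cal)
for nm,a,b in (('rib',72,84),('roof',46,54),('ears',11,17)):
    m=(P[:,2]>a)&(P[:,2]<b)&(d.ravel()>0)&(abs(P[:,0]-450)<110)&(abs(P[:,1]-340)<110)
    q=P[m]; 
    if len(q)<20: print(nm,len(q)); continue
    print(nm,len(q),q[:,2].mean().round(1),cv2.minAreaRect(q[:,:2].astype(np.float32)))
E
```

```text
1.8 [431.4 329.2 303.5] [[-0.95, 0.312, -0.0], [0.312, 0.95, -0.0], [0.0, -0.0, -1.0]]
cover 0.92 [333.9 224.6] [[455.  343.1   0. ]]
cover 0.62 [278.3 222.3] [[432.9 284.1   0. ]]
cover_rib 0.91 [338.5 242.9] [[455.9 343.4  74. ]]
thick_bore 0.78 [388.8 229.3] [[479.8 401.    0. ]]
thin_bore 0.59 [278.9 222.5] [[433.3 284.6   0. ]]
thick_dowel 0.97 [108.8 331.1] [[493.8  40.3  12. ]]
thick_dowel 0.5 [ 44. 381.] [[534.5 -83.7  12. ]]
thin_dowel 0.77 [ 42.8 378.5] [[530.6 -83.1  12. ]]
rib 1601 78.1 ((455.0730285644531, 340.5657653808594), (45.99631881713867, 30.381031036376953), 66.3612060546875)
roof 3278 50.5 ((455.1726379394531, 340.4495849609375), (71.94961547851562, 72.37525177001953), 66.21188354492188)
ears 3247 14.5 ((449.3261413574219, 342.757080078125), (171.6016082763672, 59.54353713989258), 66.3519515991211)
```

View pics/w1.png

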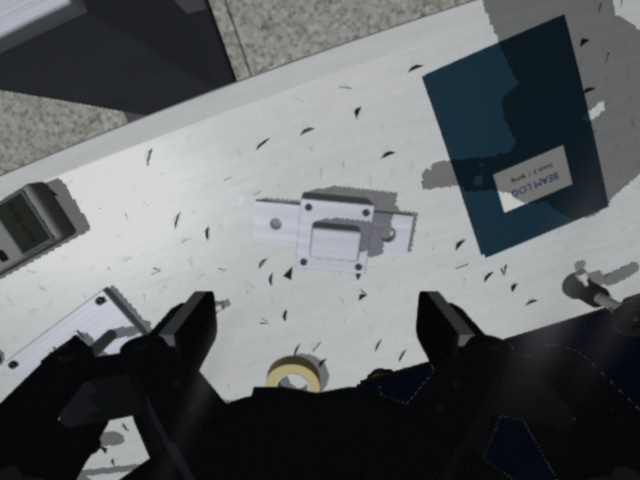

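The wrist picture shows the cover at (335,240), its rib at (338,243) and holes at (276,224) and (390,233). The depth rectangles agree: centre (455,340.5), long axis 66.3°. Next I look at the base on the way to the box.

To row units: -317 mm / 500 = -0.634, -160 mm / 500 = -0.32.

>>> shift_gripper --deltas '[{"pos": [-0.14, -0.32, 0]}, {"pos": [-0.272, -0.634, 0]}, {"pos": [-0.272, -0.634, 0]}, {"pos": [-0.272, -0.634, 0]}, {"pos": [-0.272, -0.634, 0]}, {"pos": [-0.272, -0.634, 0]}, {"pos": [-0.272, -0.634, 0]}, {"pos": [-0.272, -0.634, 0]}]'

```text
time_s: 3.0
eef_pos: [461.7, -16.9, 303.9]
ee_rot: [0.0, 0.159, 0.987, -0.0]
force: [0.1, 0.7, -0.1]
grip_width: 0.996
grip_force: 0.0
```

```bash
python3 - <<'E'
from look import *
im,d,cal=look('w2',[('base_seat',12),('thick_dowel',12),('thin_dowel',12),('box_low',12),('box_top',0)])
v,u=np.mgrid[0:480,0:640]; uv=np.c_[u.ravel(),v.ravel()]; P=bydepth(uv,d.ravel(),cal); dd=d.ravel()
for nm,a,b,r in (('plate',9,14,125),('boxlow',31,36,42)):
    m=(P[:,2]>a)&(P[:,2]<b)&(dd>0)&(np.hypot(P[:,0]-510,P[:,1]+20)<r)
    q=P[m]; print(nm,len(q),q[:,2].mean().round(1),cv2.minAreaRect(q[:,:2].astype(np.float32)))
m=(P[:,2]>45)&(P[:,2]<70)&(dd>0)&(np.hypot(P[:,0]-510,P[:,1]+20)<90)
from scipy.cluster.vq import kmeans2
q=P[m]; c,l=kmeans2(q,np.array([[495,40,60.],[530,-83,60]]),minit='matrix')
for i in (0,1):
    e=q[l==i]; t=e[e[:,2]>e[:,2].max()-3]; print('dowel',len(e),e.mean(0).round(1),e.max(0).round(1),'tip',t.mean(0).round(1))
c1=np.load('w1_cal.npy',allow_pickle=True).item(); 
a=cv2.imread('pics/w1.png')[190:270,245:425]; cv2.imwrite('pics/w1c.png',cv2.resize(a,None,fx=4,fy=4,interpolation=cv2.INTER_CUBIC))
E
```

```text
3.0 [461.7 -16.9 303.9] [[-0.95, 0.314, 0.0], [0.314, 0.95, -0.001], [-0.001, -0.001, -1.0]]
thick_dowel 0.56 [377.1 221.4] [[494.3  43.   12. ]]
thin_dowel 0.81 [282.9 284.1] [[531.6 -80.2  12. ]]
box_low 0.67 [327.3 257.6] [[516.9 -21.7  12. ]]
box_top 0.89 [ 74.5 191. ] [[ 355.4 -271.3    0. ]]
box_top 0.81 [  2.6 222.3] [[ 358.5 -376.6    0. ]]
box_top 0.76 [  3.  297.7] [[ 443.8 -431.6    0. ]]
plate 10822 12.4 ((539.3111572265625, -24.560958862304688), (169.90635681152344, 220.54820251464844), 8.30006217956543)
boxlow 2043 32.7 ((514.5363159179688, -17.464757919311523), (49.996944427490234, 49.8949089050293), 15.973130226135254)
dowel 171 [495.1  40.6  58.6] [502.7  47.6  67.6] tip [497.3  41.4  65.6]
dowel 95 [529.7 -76.1  56.7] [533.8 -72.9  66.4] tip [531.2 -77.2  64.9]
```

View pics/w2.png

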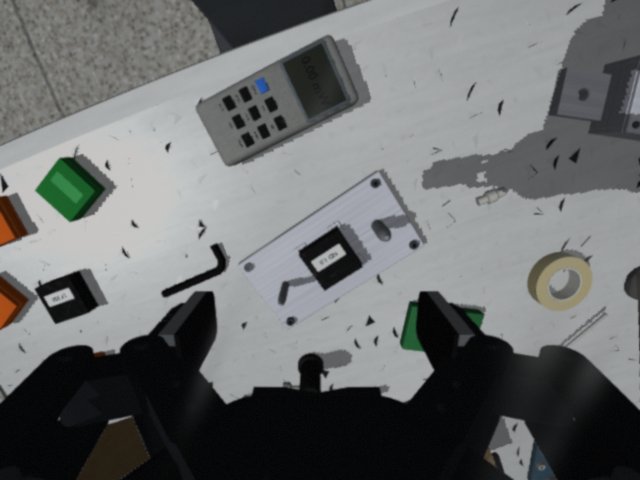

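View pics/w1c.png

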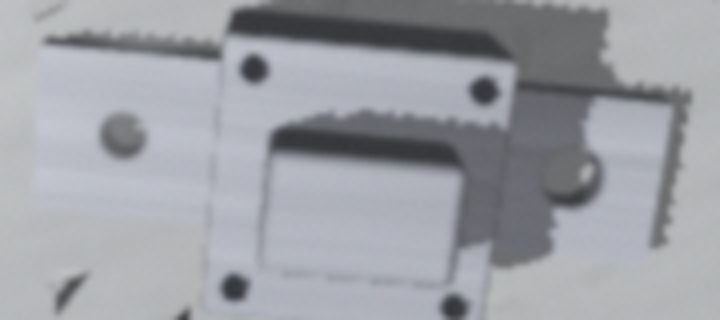

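The base picture shows the seated box at (331,258), the thick dowel at (381,230) and the thin one at (284,290). The loose black box is at (67,296), with the hex key between. In the crop of the first picture the right hole of the cover is the larger, so the cover's +y points to (480,401). I now move over the loose box.

To row units: -299 mm / 500 = -0.598, -150 mm / 500 = -0.3.

>>> shift_gripper --deltas '[{"pos": [-0.07, -0.3, 0]}, {"pos": [-0.134, -0.598, 0]}, {"pos": [-0.134, -0.598, 0]}, {"pos": [-0.134, -0.598, 0]}, {"pos": [-0.134, -0.598, 0]}, {"pos": [-0.134, -0.598, 0]}, {"pos": [-0.134, -0.598, 0]}, {"pos": [-0.134, -0.598, 0]}]'

```text
time_s: 4.1
eef_pos: [433.1, -318.3, 303.5]
ee_rot: [-0.0, 0.157, 0.988, 0.0]
force: [-0.0, -0.1, 0.5]
grip_width: 1.003
grip_force: 0.0
```

```bash
python3 - <<'E'
from look import *
im,d,cal=look('w3',[('box_top',0)])
v,u=np.mgrid[0:480,0:640]; uv=np.c_[u.ravel(),v.ravel()]; P=bydepth(uv,d.ravel(),cal); dd=d.ravel()
dark=im.reshape(-1,3).max(1)
m=((P[:,2]>17)&(P[:,2]<25)&(dd>0)&(np.hypot(P[:,0]-470,P[:,1]+333)<45))
q=P[m]; print(len(q),q[:,2].mean().round(1),cv2.minAreaRect(q[:,:2].astype(np.float32)))
m=(P[:,2]>40)&(P[:,2]<200)&(dd>0)&(np.hypot(P[:,0]-470,P[:,1]+333)<200)
q=P[m]; print('tall near',len(q), q.min(0),q.max(0))
sd=np.load('scene0d.npy'); c=cams.calibration('scene'); Q=bydepth(uv,sd.ravel(),c)
s=(u.ravel()>452)&(u.ravel()<580)&(v.ravel()>205)&(v.ravel()<300)&(sd.ravel()>0)&(Q[:,2]>30); print('carton',Q[s].min(0).round(),Q[s].max(0).round())
s=(abs(u.ravel()-434)<8)&(v.ravel()>165)&(v.ravel()<270)&(sd.ravel()>0)&(Q[:,2]>30); print('stand',np.median(Q[s],0).round(),Q[s].max(0).round())
E
```

```text
4.1 [ 433.1 -318.3  303.5] [[-0.951, 0.309, -0.0], [0.309, 0.951, 0.001], [0.001, 0.001, -1.0]]
box_top 0.97 [228.4 247.3] [[ 444.5 -428.2    0. ]]
box_top 0.89 [310.3 243.1] [[ 469.1 -336.3    0. ]]
box_top 0.72 [337.5 124.8] [[ 354.6 -268.3    0. ]]
2025 20.7 ((466.7001037597656, -336.3926696777344), (50.19780731201172, 49.94618225097656), 1.3890225887298584)
tall near 647 [ 646.42029689 -309.97189749   40.00893775] [ 656.22671283 -266.39239729   77.19762907]
carton [ 645. -506.   30.] [1147. -262.  175.]
stand [ 692. -196.   83.] [1223.   38.  271.]
```

View pics/w3.png

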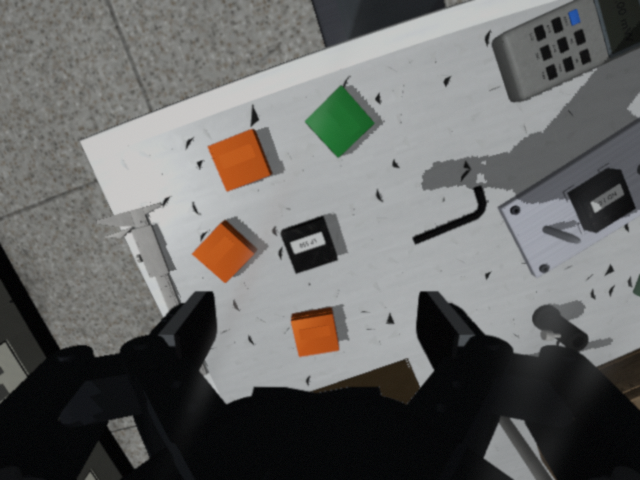

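The picture shows the loose black box at (310,243), an orange look-alike at (223,251), another at (316,332), and the hex key at (450,222). The measured top height is 20.7 mm and the size 50 x 50, so it is a good match. I go over it with a narrowed opening.

To row units: 185 mm / 500 = 0.37, -37.5 mm / 500 = -0.075, -0.34 rad / 1.5708 = -0.2165.

>>> shift_gripper --deltas '[{"pos": [-0.075, -0.0136, 0.08], "rotvec": [0, 0, -0.0955]}, {"pos": [-0.075, -0.0136, 0.18], "rotvec": [0, 0, -0.191]}, {"pos": [-0.075, -0.0136, 0.28], "rotvec": [0, 0, -0.2165]}, {"pos": [-0.075, -0.0136, 0.37], "rotvec": [0, 0, -0.2165]}, {"pos": [-0.075, -0.0136, 0.37], "rotvec": [0, 0, -0.2165]}, {"pos": [-0.075, -0.0136, 0.37], "rotvec": [0, 0, -0.2165]}]' --jaw 0.72 --grip_force 40

```text
time_s: 4.8
eef_pos: [467.4, -335.4, 120.5]
ee_rot: [0.0, -0.014, 1.0, -0.0]
force: [-0.9, 0.3, 1.1]
grip_width: 0.716
grip_force: 0.0
```

```bash
python3 - <<'E'
from look import *
print(ctrl.tip_extent)
im,d,cal=look('w4',[])
v,u=np.mgrid[0:480,0:640]; uv=np.c_[u.ravel(),v.ravel()]; P=bydepth(uv,d.ravel(),cal); dd=d.ravel()
m=((P[:,2]>15)&(P[:,2]<26)&(dd>0)&(np.hypot(P[:,0]-467,P[:,1]+336)<40)&(im.reshape(-1,3).ptp(1)<40) if hasattr(im,'ptp') else (P[:,2]>15)&(P[:,2]<26)&(dd>0)&(np.hypot(P[:,0]-467,P[:,1]+336)<40))
q=P[m]; print(len(q),q[:,2].mean().round(1),cv2.minAreaRect(q[:,:2].astype(np.float32)))
s=readout.sense(); r=rot(s['ee_rot'])
print(np.degrees(np.arctan2(*r.as_matrix()[[1,0],1])),s['joints'].round(2),s['grip_width'])
E
```

```text
72.6
4.8 [ 467.4 -335.4  120.5] [[-1.0, -0.028, 0.001], [-0.028, 1.0, -0.001], [-0.001, -0.001, -1.0]]
8169 20.7 ((466.8299865722656, -336.8392028808594), (50.44757843017578, 50.158138275146484), 1.13874351978302)
91.5702640314048 [-0.83  0.62  1.54  0.    0.98 -2.42] 0.7223728726290223
```

View pics/w4.png

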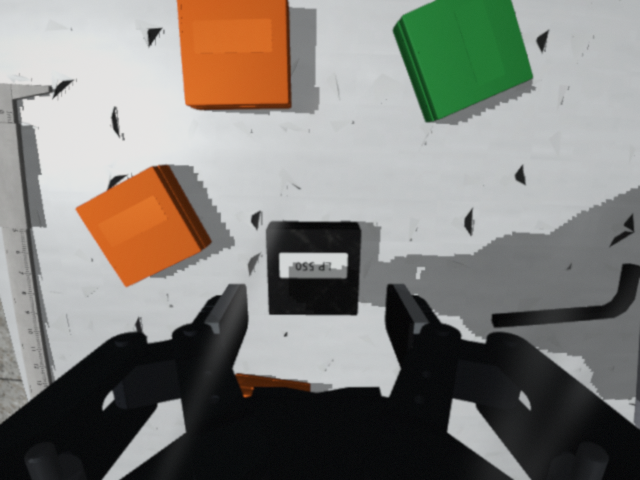

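The box shows between the fingers at (313,268), square with them and clear of the orange ones. I descend and grip.

To row units: 44 mm / 500 = 0.088, -1.2 mm / 500 = -0.0024.

>>> shift_gripper --deltas '[{"pos": [0.0014, -0.0024, 0.04]}, {"pos": [0.0014, -0.0024, 0.072]}, {"pos": [0.0014, -0.0024, 0.088]}, {"pos": [0.0014, -0.0024, 0.088]}, {"pos": [0.0014, -0.0024, 0.088]}]'

```text
time_s: 5.35
eef_pos: [466.5, -337.9, 76.7]
ee_rot: [0.001, -0.013, 1.0, -0.001]
force: [0.2, 0.9, -0.8]
grip_width: 0.72
grip_force: 0.0
```

>>> shift_gripper --deltas '[{}, {}, {}, {}, {}, {}]' --jaw 0.0 --grip_force 30

```text
time_s: 5.95
eef_pos: [466.4, -337.9, 76.5]
ee_rot: [0.001, -0.013, 1.0, -0.001]
force: [-1.6, 0.8, 7.5]
grip_width: 0.574
grip_force: 31.3
```

```bash
python3 -c "
from h import *
print(ctrl.tip_extent)"
```

```text
72.6
```

To row units: 245 mm / 500 = 0.49, -110 mm / 500 = -0.22, 0.85 rad / 1.5708 = 0.5411.

>>> shift_gripper --deltas '[{"pos": [0, 0, -0.04]}, {"pos": [0, 0, -0.12]}, {"pos": [0, 0.04, -0.22], "rotvec": [0, 0, 0.0637]}, {"pos": [-0.02, 0.13, -0.22], "rotvec": [0, 0, 0.1592]}, {"pos": [-0.04, 0.22, -0.22], "rotvec": [0, 0, 0.2546]}, {"pos": [-0.06, 0.31, -0.22], "rotvec": [0, 0, 0.3501]}, {"pos": [-0.08, 0.4, -0.22], "rotvec": [0, 0, 0.4456]}, {"pos": [-0.09, 0.49, -0.22], "rotvec": [0, 0, 0.5411]}]'

```text
time_s: 6.75
eef_pos: [504.5, -94.1, 185.5]
ee_rot: [0.001, 0.384, 0.924, 0.0]
force: [0.4, 0.5, -0.1]
grip_width: 0.577
grip_force: 31.7
```

```bash
python3 - <<'E'
from h import *
s=readout.sense(); r=rot(s['ee_rot']); t=np.array([514.4,-17.6,140.])
a=np.radians(16); y=np.array([np.cos(a),np.sin(a),0]); T=R.from_matrix(np.c_[np.cross(y,[0,0,-1]),y,[0,0,-1]])
print(r.inv().apply(t-s['eef_pos']).round(1),(r.inv()*T).as_rotvec().round(3),s['joints'].round(2))
E
```

```text
[47.3 61.  45.5] [0.001 0.001 0.504] [-0.41  0.41  1.69  0.    1.04 -1.2 ]
```

To row units: 50 mm / 500 = 0.1, 40 mm / 500 = 0.08, 0.43 rad / 1.5708 = 0.2737.

```bash
cat > to.py <<'E'
from h import *
import sys
x,y,z,yaw=map(float,sys.argv[1:5])
s=readout.sense(); r=rot(s['ee_rot']); t=np.array([x,y,z])
a=np.radians(yaw); Y=np.array([np.cos(a),np.sin(a),0]); T=R.from_matrix(np.c_[np.cross(Y,[0,0,-1]),Y,[0,0,-1]])
print(s['time_s'],s['eef_pos'].round(1),'d',r.inv().apply(t-s['eef_pos']).round(1),(r.inv()*T).as_rotvec().round(4),s['joints'].round(2),s['force'].round(1))
E
```

>>> shift_gripper --deltas '[{"pos": [0.08, 0.1, 0], "rotvec": [0, 0, 0.0955]}, {"pos": [0.08, 0.1, 0.04], "rotvec": [0, 0, 0.191]}, {"pos": [0.08, 0.1, 0.08], "rotvec": [0, 0, 0.2737]}, {"pos": [0.08, 0.1, 0.08], "rotvec": [0, 0, 0.2737]}, {"pos": [0.08, 0.1, 0.08], "rotvec": [0, 0, 0.2737]}]'

```text
time_s: 7.25
eef_pos: [511.2, -32.4, 145.6]
ee_rot: [0.0, 0.568, 0.823, 0.0]
force: [0.2, 0.0, -0.2]
grip_width: 0.576
grip_force: 31.7
```

```bash
python3 to.py 514.4 -17.6 115 16
python3 - <<'E'
from look import *
im,d,cal=look('w5',[])
E
```

```text
7.25 [511.2 -32.4 145.6] d [12.8  8.2 30.6] [0.0003 0.0003 0.0839] [-0.29  0.47  1.72 -0.    0.95 -0.66] [ 0.2  0.  -0.2]
7.25 [511.2 -32.4 145.6] [[-0.355, 0.935, 0.0], [0.935, 0.355, -0.0], [-0.0, 0.0, -1.0]]
```

View pics/w5.png

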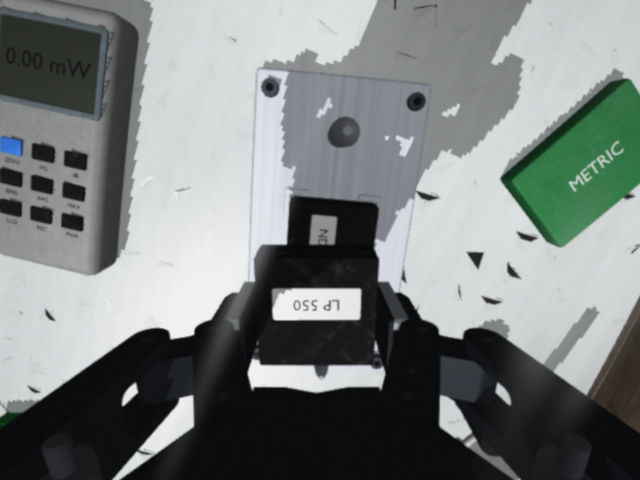

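The held box shows at (317,310), not yet over the seated one at (333,225); the thick dowel is at (343,132). I align, then measure both boxes.

To row units: 12.8 mm / 500 = 0.0256, 8.2 mm / 500 = 0.0164, 0.084 rad / 1.5708 = 0.0535.

>>> shift_gripper --deltas '[{"pos": [0.0256, 0.0164, 0], "rotvec": [0, 0, 0.0535]}, {"pos": [0.0256, 0.0164, 0], "rotvec": [0, 0, 0.0535]}, {"pos": [0.0256, 0.0164, 0], "rotvec": [0, 0, 0.0535]}, {"pos": [0.0256, 0.0164, 0], "rotvec": [0, 0, 0.0535]}]'

```text
time_s: 7.7
eef_pos: [514.3, -17.9, 145.3]
ee_rot: [0.0, 0.603, 0.798, 0.0]
force: [-0.1, -0.5, -0.7]
grip_width: 0.579
grip_force: 31.7
```

```bash
cat > held.py <<'E'
from look import *
im,d,cal=look('w6',[])
s=readout.sense(); e=s['eef_pos']
v,u=np.mgrid[0:480,0:640]; uv=np.c_[u.ravel(),v.ravel()]; P=bydepth(uv,d.ravel(),cal); dd=d.ravel(); Q=rot(s['ee_rot']).inv().apply(P-e)
m=(dd>0)&(abs(Q[:,0])<35)&(abs(Q[:,1])<24)&(Q[:,2]>50)&(Q[:,2]<62)
q=Q[m]; print('held top in tool',len(q),np.median(q[:,2]).round(1),'x range',np.percentile(q[:,0],[.3,99.7]).round(1),cv2.minAreaRect(q[:,:2].astype(np.float32)))
m=(dd>0)&(P[:,2]>30)&(P[:,2]<36)&(np.hypot(P[:,0]-514,P[:,1]+17)<40); q=P[m]
if len(q)>10: print('low visible',len(q),cv2.minAreaRect(q[:,:2].astype(np.float32)))
m=(dd>0)&(P[:,2]>55)&(P[:,2]<70)&(np.hypot(P[:,0]-497,P[:,1]-42)<15); q=P[m]; t=q[q[:,2]>q[:,2].max()-4] if len(q) else q; print('thick tip',len(q),t.mean(0).round(1) if len(q) else '')
E
python3 held.py; python3 to.py 514.4 -17.6 110 16
```

```text
7.7 [514.3 -17.9 145.3] [[-0.274, 0.962, 0.001], [0.962, 0.274, -0.0], [-0.0, 0.001, -1.0]]
held top in tool 13068 55.6 x range [-24.2  25.2] ((0.3347625732421875, -0.0003108978271484375), (47.99331283569336, 50.638885498046875), 89.96354675292969)
low visible 1674 ((509.6728515625, 1.2590465545654297), (49.79468536376953, 10.927003860473633), 15.972696304321289)
thick tip 581 [498.2  41.6  65.3]
7.75 [514.2 -17.8 145.2] d [ 0.2  0.2 35.2] [ 0.0004  0.0003 -0.0026] [-0.26  0.48  1.72 -0.    0.95 -0.54] [ 0.7  0.3 -1.7]
```

To row units: 35.2 mm / 500 = 0.0704, 32 mm / 500 = 0.064.

>>> shift_gripper --deltas '[{"pos": [-0.0008, 0.0014, 0.024]}, {"pos": [-0.0008, 0.0014, 0.048]}, {"pos": [-0.0008, 0.0014, 0.064]}, {"pos": [-0.0008, 0.0014, 0.0704]}, {"pos": [-0.0008, 0.0014, 0.0704]}, {"pos": [-0.0008, 0.0014, 0.0704]}]'

```text
time_s: 8.35
eef_pos: [515.0, -17.5, 109.5]
ee_rot: [-0.0, 0.603, 0.798, -0.0]
force: [0.1, 0.2, 0.5]
grip_width: 0.577
grip_force: 31.7
```

```bash
python3 to.py 515 -18 109.5 16
```

```text
8.35 [515.  -17.5 109.5] d [-0.5 -0.2  0. ] [-0.      0.     -0.0036] [-0.26  0.54  1.74 -0.    0.87 -0.54] [0.1 0.2 0.5]
```

Lower slightly to feel contact, then release.

To row units: 0.8 mm / 500 = 0.0016, 0.5 mm / 500 = 0.001.

>>> shift_gripper --deltas '[{"pos": [-0.0008, 0, 0.001]}, {"pos": [-0.0008, 0, 0.0016]}, {"pos": [-0.0008, 0, 0.0016]}]'

```text
time_s: 8.65
eef_pos: [515.1, -17.9, 108.9]
ee_rot: [-0.0, 0.603, 0.797, -0.0]
force: [-0.3, -0.5, -0.6]
grip_width: 0.573
grip_force: 31.7
```

>>> shift_gripper --deltas '[{}, {}, {}, {}]' --jaw 0.72

```text
time_s: 9.05
eef_pos: [515.1, -17.9, 108.9]
ee_rot: [0.0, 0.603, 0.797, 0.0]
force: [-0.0, -0.5, 0.1]
grip_width: 0.722
grip_force: 0.0
```

>>> shift_gripper --deltas '[{"pos": [0, 0, -0.03]}, {"pos": [0, 0, -0.1]}, {"pos": [0, 0, -0.18]}, {"pos": [0, 0, -0.26]}, {"pos": [0, 0, -0.26]}, {"pos": [0, 0, -0.26]}]'

```text
time_s: 9.65
eef_pos: [515.0, -17.8, 239.1]
ee_rot: [0.0, 0.603, 0.798, 0.0]
force: [-0.5, -1.5, -0.5]
grip_width: 0.718
grip_force: 0.0
```

```bash
python3 - <<'E'
from look import *
im,d,cal=look('w7',[])
v,u=np.mgrid[0:480,0:640]; uv=np.c_[u.ravel(),v.ravel()]; P=bydepth(uv,d.ravel(),cal); dd=d.ravel()
for a,b in ((49,58),(30,36)):
    m=(dd>0)&(P[:,2]>a)&(P[:,2]<b)&(np.hypot(P[:,0]-514,P[:,1]+17)<42); q=P[m]; print(len(q),np.median(q[:,2]) if len(q) else '',cv2.minAreaRect(q[:,:2].astype(np.float32)) if len(q)>5 else '')
for c in ((497,41.5),(531,-77.3)):
    m=(dd>0)&(P[:,2]>50)&(P[:,2]<70)&(np.hypot(P[:,0]-c[0],P[:,1]-c[1])<15); q=P[m]; 
    if len(q): t=q[q[:,2]>q[:,2].max()-4];print('tip',len(q),t.mean(0).round(1))
E
python3 to.py 455 340.5 240 -23.7
```

```text
9.65 [515.  -17.8 239.1] [[-0.272, 0.962, 0.001], [0.962, 0.272, -0.0], [-0.0, 0.001, -1.0]]
3912 52.96452436582433 ((515.954833984375, -16.978683471679688), (50.061100006103516, 49.6495475769043), 15.983222961425781)
60 34.47680722206536 ((508.81219482421875, 6.64371919631958), (49.41377639770508, 0.5995254516601562), 16.35007667541504)
tip 281 [498.2  41.4  64.6]
tip 120 [531.8 -76.8  64.4]
9.7 [514.7 -17.8 238.1] d [361.   40.   -1.7] [-1.300e-03 -2.000e-04  6.891e-01] [-0.26  0.35  1.62 -0.    1.17 -0.54] [ 0.1 -0.  -1. ]
```

View pics/w7.png

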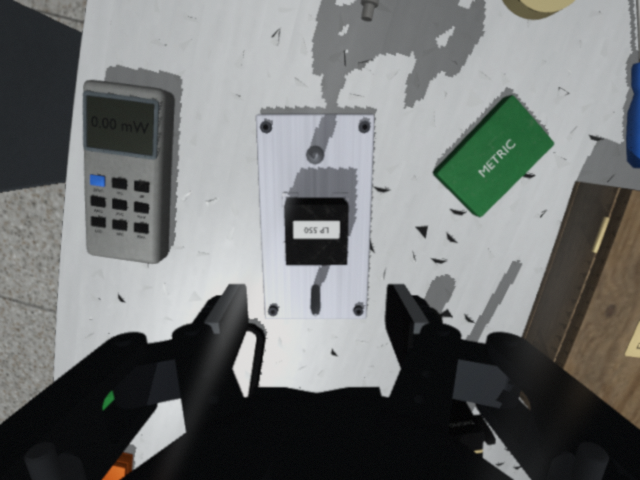

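The stack stands at (317,230) with its top at 53 mm, squared with the base; the dowels show at (316,154) and (316,298). The offset is under about 1 mm, so I go to the cover.

To row units: 361 mm / 500 = 0.722, 315 mm / 500 = 0.63, 0.69 rad / 1.5708 = 0.4393.

>>> shift_gripper --deltas '[{"pos": [0.09, 0.01, 0], "rotvec": [0, 0, 0.0637]}, {"pos": [0.18, 0.02, 0], "rotvec": [0, 0, 0.1273]}, {"pos": [0.27, 0.03, 0], "rotvec": [0, 0, 0.191]}, {"pos": [0.36, 0.04, 0], "rotvec": [0, 0, 0.2546]}, {"pos": [0.45, 0.05, 0], "rotvec": [0, 0, 0.3183]}, {"pos": [0.54, 0.06, 0], "rotvec": [0, 0, 0.382]}, {"pos": [0.63, 0.07, 0], "rotvec": [0, 0, 0.4393]}, {"pos": [0.722, 0.08, 0], "rotvec": [0, 0, 0.4393]}]' --jaw 0.85

```text
time_s: 10.5
eef_pos: [454.4, 342.0, 237.1]
ee_rot: [-0.0, 0.838, 0.545, -0.002]
force: [0.6, -0.9, -1.0]
grip_width: 0.85
grip_force: 0.0
```

>>> shift_gripper --deltas '[{"pos": [0, 0, 0.04]}, {"pos": [0, 0, 0.04]}, {"pos": [0, 0, 0.04]}]'

```text
time_s: 10.8
eef_pos: [455.3, 339.8, 217.9]
ee_rot: [-0.0, 0.838, 0.546, -0.001]
force: [0.1, -0.1, 0.4]
grip_width: 0.847
grip_force: 0.0
```

```bash
cat > cov.py <<'E'
from look import *
im,d,cal=look('w8',[])
v,u=np.mgrid[0:480,0:640]; uv=np.c_[u.ravel(),v.ravel()]; P=bydepth(uv,d.ravel(),cal); dd=d.ravel()
for nm,a,b in (('rib',72,84),('roof',46,54),('ears',10,18)):
    m=(P[:,2]>a)&(P[:,2]<b)&(dd>0)&(np.hypot(P[:,0]-455,P[:,1]-340.5)<110); q=P[m]
    print(nm,len(q),np.median(q[:,2]).round(1),cv2.minAreaRect(q[:,:2].astype(np.float32)))
E
python3 cov.py; python3 to.py 455 340.5 133 -23.7
```

```text
10.8 [455.3 339.8 217.9] [[0.403, 0.915, -0.002], [0.915, -0.403, -0.001], [-0.002, -0.002, -1.0]]
rib 3046 78.4 ((456.09716796875, 340.4930725097656), (45.782745361328125, 30.016733169555664), 65.9890365600586)
roof 6021 50.5 ((455.8818664550781, 339.9987487792969), (72.53567504882812, 72.1267318725586), 66.31934356689453)
ears 5213 14.6 ((455.534912109375, 339.8189697265625), (172.33583068847656, 71.44588470458984), 66.11079406738281)
10.85 [455.7 339.7 218.7] d [ 0.5 -0.9 85.7] [-0.0006  0.0009 -0.002 ] [ 0.43  0.48  1.48 -0.    1.18  0.85] [0.3 0.2 0.5]
```

To row units: 85 mm / 500 = 0.17, 76 mm / 500 = 0.152.

>>> shift_gripper --deltas '[{"pos": [0.001, 0.0004, 0.06]}, {"pos": [0.001, 0.0004, 0.12]}, {"pos": [0.001, 0.0004, 0.152]}, {"pos": [0.001, 0.0004, 0.17]}, {"pos": [0.001, 0.0004, 0.17]}, {"pos": [0.001, 0.0004, 0.17]}]'

```text
time_s: 11.45
eef_pos: [456.4, 340.7, 135.0]
ee_rot: [0.0, 0.838, 0.546, 0.001]
force: [0.1, -0.1, 0.6]
grip_width: 0.847
grip_force: 0.0
```

>>> shift_gripper --deltas '[{}, {}, {}, {}, {}, {}, {}, {}]' --jaw 0.0 --grip_force 100

```text
time_s: 12.25
eef_pos: [455.8, 341.0, 134.8]
ee_rot: [0.0, 0.837, 0.547, 0.0]
force: [-2.6, -0.3, 5.4]
grip_width: 0.323
grip_force: 99.4
```

To row units: -100 mm / 500 = -0.2, -65 mm / 500 = -0.13.

>>> shift_gripper --deltas '[{"pos": [0, 0, -0.02]}, {"pos": [0, 0, -0.06]}, {"pos": [0, 0, -0.13]}, {"pos": [0, 0, -0.2]}, {"pos": [0, 0, -0.2]}, {"pos": [0, 0, -0.2]}]'

```text
time_s: 12.85
eef_pos: [455.5, 340.7, 233.9]
ee_rot: [0.0, 0.837, 0.546, -0.0]
force: [-1.3, 0.2, -4.3]
grip_width: 0.322
grip_force: 99.6
```

```bash
cat > hc.py <<'E'
from look import *
import sys
im,d,cal=look(sys.argv[1],[])
s=readout.sense(); e=s['eef_pos']
v,u=np.mgrid[0:480,0:640]; uv=np.c_[u.ravel(),v.ravel()]; P=bydepth(uv,d.ravel(),cal); dd=d.ravel(); Q=rot(s['ee_rot']).inv().apply(P-e)
z0=float(sys.argv[2])
for nm,h in (('rib',78),('roof',50),('ears',14)):
    zz=z0-h; m=(dd>0)&(abs(Q[:,2]-zz)<4)&(np.hypot(Q[:,0],Q[:,1])<110); q=Q[m]
    if len(q)>9:
        A=np.c_[q[:,:2],np.ones(len(q))]; k=np.linalg.lstsq(A,q[:,2],rcond=None)[0]
        print(nm,len(q),'z',np.median(q[:,2]).round(1),'tilt',k[:2].round(4),cv2.minAreaRect(q[:,:2].astype(np.float32)), 'x',np.percentile(q[:,0],[.3,99.7]).round(1),'y',np.percentile(q[:,1],[.3,99.7]).round(1))
for c in ((498.2,41.4),(531.8,-76.8)):
    m=(dd>0)&(P[:,2]>55)&(P[:,2]<70)&(np.hypot(P[:,0]-c[0],P[:,1]-c[1])<15); q=P[m]
    if len(q): t=q[q[:,2]>q[:,2].max()-4];print('tip',len(q),t.mean(0).round(1))
E
python3 hc.py w9 134.8; python3 to.py 515 -17.7 234 16
```

```text
12.85 [455.5 340.7 233.9] [[0.403, 0.915, -0.0], [0.915, -0.403, -0.0], [-0.0, -0.0, -1.0]]
rib 7309 z 55.2 tilt [0.0217 0.0031] ((0.013128280639648438, 0.4938545227050781), (46.37590789794922, 54.73057174682617), 1.6318100690841675) x [-22.6  22.7] y [-25.4  26.9]
roof 7684 z 83.1 tilt [0.0117 0.0045] ((-0.1669921875, 0.65667724609375), (71.9906005859375, 71.95238494873047), 0.008233698084950447) x [-7.3 35.7] y [-34.9  36.2]
ears 8859 z 119.0 tilt [-0.0013  0.0044] ((-0.907989501953125, 0.5802040100097656), (172.68832397460938, 70.36666870117188), 0.03867058455944061) x [-86.3  85.3] y [-27.5  29.6]
12.9 [455.3 340.5 232.8] d [-303.8  199.    -1. ] [-0.002   0.0011 -0.6938] [ 0.44  0.47  1.46 -0.    1.21  0.85] [-0.5 -0.5 -5.1]
```

View pics/w9.png

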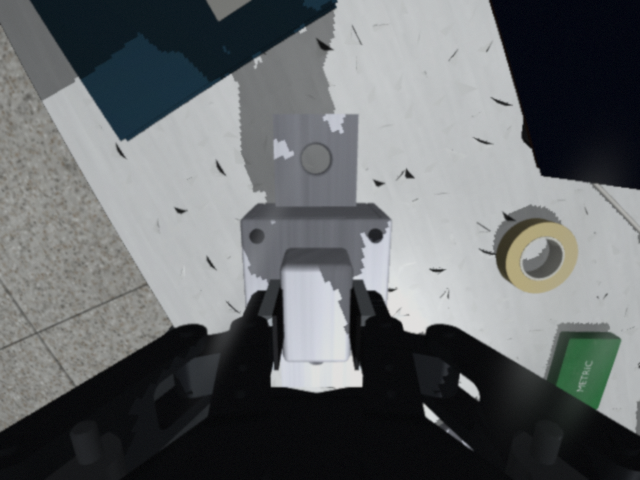

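The cover hangs level and centred in the grip: roof at (316,250), wide hole at (316,158), which is on the tool's +x side. I carry it over the base.

To row units: -304 mm / 500 = -0.608, -270 mm / 500 = -0.54, -0.694 rad / 1.5708 = -0.4418.

>>> shift_gripper --deltas '[{"pos": [-0.07, 0.044, 0], "rotvec": [0, 0, -0.0509]}, {"pos": [-0.15, 0.1, 0], "rotvec": [0, 0, -0.1146]}, {"pos": [-0.23, 0.15, 0], "rotvec": [0, 0, -0.1783]}, {"pos": [-0.31, 0.202, 0], "rotvec": [0, 0, -0.2419]}, {"pos": [-0.39, 0.256, 0], "rotvec": [0, 0, -0.3056]}, {"pos": [-0.47, 0.308, 0], "rotvec": [0, 0, -0.3692]}, {"pos": [-0.54, 0.356, 0], "rotvec": [0, 0, -0.4202]}, {"pos": [-0.608, 0.397, 0], "rotvec": [0, 0, -0.4418]}]'

```text
time_s: 13.7
eef_pos: [514.6, -19.4, 232.3]
ee_rot: [-0.001, 0.601, 0.799, -0.001]
force: [0.3, 0.8, -4.9]
grip_width: 0.32
grip_force: 99.7
```

>>> shift_gripper --deltas '[{}, {}, {}]'

```text
time_s: 14.0
eef_pos: [514.6, -16.7, 233.0]
ee_rot: [-0.001, 0.602, 0.799, -0.0]
force: [1.0, 0.4, -3.9]
grip_width: 0.321
grip_force: 99.8
```

```bash
python3 hc.py w10 134.8; python3 to.py 514.4 -17.7 205 15.95
```

```text
14.0 [514.6 -16.7 233. ] [[-0.276, 0.961, -0.002], [0.961, 0.276, 0.001], [0.001, -0.002, -1.0]]
rib 7307 z 56.5 tilt [0.0147 0.0034] ((-0.9596538543701172, 0.6218128204345703), (54.77788162231445, 45.925106048583984), 89.87043762207031) x [-23.6  21.7] y [-25.6  26.8]
roof 7672 z 84.4 tilt [0.0049 0.0068] ((-1.0667076110839844, 0.2523231506347656), (72.27123260498047, 72.07129669189453), 0.5049309134483337) x [-8.2 34.7] y [-35.2  35.9]
ears 8847 z 120.4 tilt [-0.0007  0.0057] ((-1.9632110595703125, 0.2655601501464844), (70.10343933105469, 172.58119201660156), 89.99139404296875) x [-87.3  84.2] y [-28.3  27.6]
tip 251 [498.5  41.5  64.5]
14.05 [514.7 -16.4 233.2] d [-1.2 -0.6 28.2] [-0.0013 -0.0009  0.0021] [-0.26  0.36  1.63  0.    1.16 -0.54] [ 0.3  0.3 -3.3]
```

View pics/w10.png

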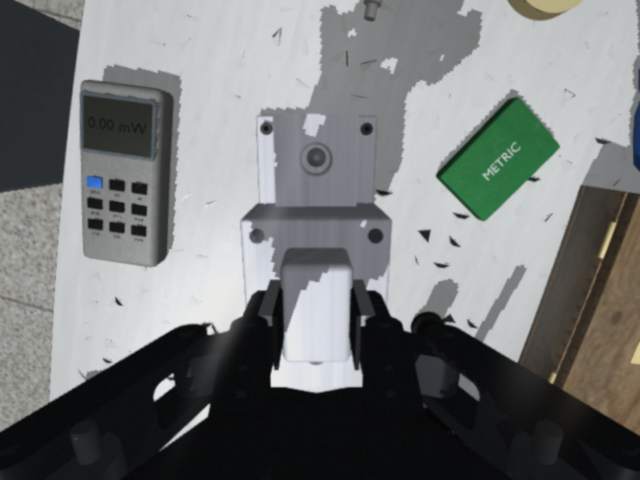

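The picture shows the thick dowel's tip concentric in the wide hole at (316,157); the residual is about 0.3–0.5 mm. I descend in stages.

The manual's scale: shifts go in shares of 500 mm and turns go in shares of pi/2 rad. Converting my numbers, 50 mm / 500 = 0.1, 45 mm / 500 = 0.09.

>>> shift_gripper --deltas '[{"pos": [-0.0004, 0.0004, 0.024]}, {"pos": [-0.0004, 0.0004, 0.052]}, {"pos": [-0.0004, 0.0004, 0.068]}, {"pos": [-0.0004, 0.0004, 0.08]}, {"pos": [-0.0004, 0.0004, 0.09]}, {"pos": [-0.0004, 0.0004, 0.1]}, {"pos": [-0.0004, 0.0004, 0.1]}]'

```text
time_s: 14.75
eef_pos: [515.1, -17.5, 183.4]
ee_rot: [-0.0, 0.602, 0.799, -0.0]
force: [-0.1, -0.6, -3.8]
grip_width: 0.319
grip_force: 99.7
```

```bash
python3 to.py 514.5 -17.6 150 15.95
python3 -c "
from h import *
print(readout.sense()['wrist_torque'].round(2))"
```

```text
14.75 [515.1 -17.5 183.4] d [ 0.1 -0.6 33.4] [-0.0007 -0.0004  0.0011] [-0.26  0.42  1.68 -0.    1.04 -0.54] [-0.1 -0.6 -3.8]
[ 0.   -0.01  0.03]
```

Past the taper with no side force. I continue down to about 3 mm above seating.

To row units: 33 mm / 500 = 0.066, 30 mm / 500 = 0.06.

>>> shift_gripper --deltas '[{"pos": [0, 0, 0.016]}, {"pos": [0, 0, 0.032]}, {"pos": [0, 0, 0.048]}, {"pos": [0, 0, 0.06]}, {"pos": [0, 0, 0.066]}, {"pos": [0, 0, 0.066]}]'

```text
time_s: 15.35
eef_pos: [515.2, -17.6, 150.4]
ee_rot: [-0.0, 0.602, 0.799, -0.0]
force: [-0.8, -0.4, -3.2]
grip_width: 0.327
grip_force: 99.7
```

```bash
python3 to.py 514.5 -17.6 147 15.95
```

```text
15.35 [515.2 -17.6 150.4] d [ 0.1 -0.7  3.4] [-0.0006 -0.0003  0.001 ] [-0.26  0.47  1.71 -0.    0.96 -0.54] [-0.8 -0.4 -3.2]
```

To row units: 2.5 mm / 500 = 0.005, 2 mm / 500 = 0.004.

>>> shift_gripper --deltas '[{"pos": [0, 0, 0.002]}, {"pos": [0, 0, 0.004]}, {"pos": [0, 0, 0.005]}, {"pos": [0, 0, 0.005]}]'

```text
time_s: 15.75
eef_pos: [515.3, -17.6, 148.5]
ee_rot: [0.0, 0.602, 0.799, 0.0]
force: [-0.2, -0.3, -3.7]
grip_width: 0.322
grip_force: 99.7
```

To row units: 1 mm / 500 = 0.002, 0.5 mm / 500 = 0.001.

>>> shift_gripper --deltas '[{"pos": [0, 0, 0.001]}, {"pos": [0, 0, 0.002]}, {"pos": [0, 0, 0.002]}, {"pos": [0, 0, 0.002]}]'

```text
time_s: 16.15
eef_pos: [515.3, -17.5, 147.4]
ee_rot: [-0.0, 0.602, 0.799, -0.0]
force: [0.3, -1.0, -3.3]
grip_width: 0.323
grip_force: 99.7
```

To row units: 0.8 mm / 500 = 0.0016, 0.4 mm / 500 = 0.0008.

>>> shift_gripper --deltas '[{"pos": [0, 0, 0.0008]}, {"pos": [0, 0, 0.0016]}, {"pos": [0, 0, 0.0016]}, {"pos": [0, 0, 0.0016]}]'

```text
time_s: 16.55
eef_pos: [515.3, -17.6, 146.9]
ee_rot: [0.0, 0.602, 0.799, -0.0]
force: [-2.2, -0.3, 2.2]
grip_width: 0.321
grip_force: 100.4
```

```bash
python3 -c "
from h import *
print(readout.sense()['wrist_torque'].round(2))"
```

```text
[-0.02  0.41  0.02]
```

To row units: 0.3 mm / 500 = 0.0006.

>>> shift_gripper --deltas '[{"pos": [0, 0, 0.0006]}, {"pos": [0, 0, 0.0006]}, {"pos": [0, 0, 0.0006]}]'

```text
time_s: 16.85
eef_pos: [515.3, -17.6, 146.8]
ee_rot: [0.0, 0.602, 0.799, -0.0]
force: [-2.9, -0.8, 6.3]
grip_width: 0.324
grip_force: 101.2
```

```bash
python3 -c "
from h import *
print(readout.sense()['wrist_torque'].round(2))"
```

```text
[ 0.01  0.67 -0.01]
```

To row units: 0.3 mm / 500 = 0.0006, 0.004 rad / 1.5708 = 0.0025.

>>> shift_gripper --deltas '[{"pos": [0, 0, 0.0006], "rotvec": [0.0025, 0.0006, 0]}, {"pos": [0, 0, 0.0006], "rotvec": [0.0025, 0.0006, 0]}, {"pos": [0, 0, 0.0006], "rotvec": [0.0025, 0.0006, 0]}]'

```text
time_s: 17.15
eef_pos: [515.6, -17.5, 146.9]
ee_rot: [-0.001, 0.602, 0.799, -0.001]
force: [-4.2, 0.2, 8.6]
grip_width: 0.324
grip_force: 101.2
```

```bash
python3 -c "
from h import *
s=readout.sense();print(s['wrist_torque'].round(2),s['force'].round(1))"
```

```text
[0.16 0.5  0.03] [-4.2  0.2  8.6]
```

To row units: -0.3 mm / 500 = -0.0006.

>>> shift_gripper --deltas '[{"pos": [0, -0.0006, 0.0006]}, {"pos": [0, -0.0006, 0.0006]}, {"pos": [0, -0.0006, 0.0006]}]'

```text
time_s: 17.45
eef_pos: [515.5, -17.6, 146.8]
ee_rot: [-0.001, 0.602, 0.799, -0.001]
force: [-4.1, 1.0, 9.4]
grip_width: 0.323
grip_force: 101.6
```

```bash
python3 -c "
from h import *
s=readout.sense();print(s['wrist_torque'].round(2),s['force'].round(1))"; python3 hc.py w11 134.8
```

```text
[0.28 0.38 0.03] [-4.1  1.   9.4]
17.45 [515.5 -17.6 146.8] [[-0.276, 0.961, -0.002], [0.961, 0.276, -0.0], [0.0, -0.002, -1.0]]
rib 7327 z 56.2 tilt [0.0175 0.0024] ((-0.5766983032226562, 0.7512855529785156), (50.59132766723633, 49.778011322021484), 43.705711364746094) x [-23.4  21.9] y [-25.5  26.9]
roof 8268 z 84.1 tilt [-0.0031  0.0032] ((1.5931930541992188, -0.270904541015625), (97.41246032714844, 94.76683807373047), 43.94865036010742) x [-61.   66.1] y [-35.   36.1]
ears 8460 z 120.1 tilt [-0.0004  0.0026] ((-1.6311492919921875, -0.21779632568359375), (172.67990112304688, 69.72352600097656), 0.7926433682441711) x [-87.1  84.3] y [-27.7  28.3]
tip 562 [498.3  41.6  64.8]
tip 183 [531.8 -75.6  62.2]
```

View pics/w11.png

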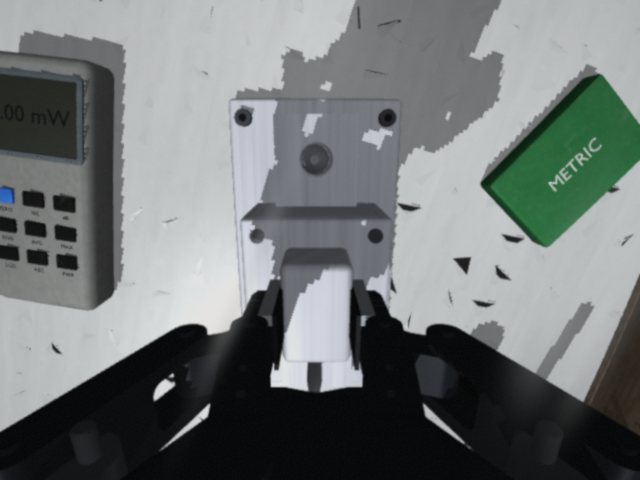

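The dowel stands centred in the wide hole at (316,158), and the ear's top measures about 26.5 mm, so the cover is fully down. I press a little more.

To row units: 0.3 mm / 500 = 0.0006, -0.2 mm / 500 = -0.0004.

>>> shift_gripper --deltas '[{"pos": [0, -0.0004, 0.0006]}, {"pos": [0, -0.0004, 0.0006]}, {"pos": [0, -0.0004, 0.0006]}]'

```text
time_s: 17.8
eef_pos: [515.4, -17.6, 146.8]
ee_rot: [-0.001, 0.602, 0.799, -0.001]
force: [-4.2, 2.1, 12.4]
grip_width: 0.319
grip_force: 101.9
```

```bash
python3 -c "
from h import *
s=readout.sense();print(s['wrist_torque'].round(2),s['force'].round(1))"
```

```text
[ 0.41  0.48 -0.02] [-4.2  2.1 12.4]
```

>>> shift_gripper --deltas '[{"pos": [0, 0, 0.0002]}, {"pos": [0, 0, 0.0002]}, {"pos": [0, 0, 0.0002]}, {"pos": [0, 0, 0.0002]}, {"pos": [0, 0, 0.0002]}, {"pos": [0, 0, 0.0002]}, {"pos": [0, 0, 0.0002]}, {"pos": [0, 0, 0.0002]}]'

```text
time_s: 18.6
eef_pos: [515.4, -17.6, 146.8]
ee_rot: [-0.001, 0.602, 0.799, -0.001]
force: [-4.4, 2.3, 13.3]
grip_width: 0.324
grip_force: 101.9
```

```bash
python3 -c "
from h import *
s=readout.sense();print(s['wrist_torque'].round(2),s['force'].round(1))
im,d=cams.capture('side');save('s2',im[200:360,200:420].repeat(3,0).repeat(3,1))"
```

```text
[0.4  0.55 0.01] [-4.4  2.3 13.3]
```

```bash
python3 -c "
from rig import order
print(order.finish_job())"
```

```text
the job is handed in; nothing more can be done
None
```

The loose box is stacked and the cover is fully down on both dowels; I handed the job in at about 19 s with the rib still gripped, the wrist reading a steady 13 N down (about 17 N on the base with the cover's weight).

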